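# Gather brass weights in a tote corner by tilting

## Task

The three brass calibration weights in the blue tote must not be touched, so gather them by tilting: take the tote gently by its handle (a squeeze of 20 to 30 N is plenty) and lift it level, clear of the worktop. Then tilt it by about 30 degrees so that all three weights slide together into the corner marked red, and finish while still holding it in the air, tilted and still, with the weights resting in that corner. Keep the weights in the tote and leave the tweezers, steel beaker and glass dish alone.

Things in the scene. Friction and masses are not known exactly. Their poses are not given: they have to be found in the camera images.
- tote: open blue plastic tote standing on the worktop, 210 (x) x 150 (y) x 50 (z) mm outside without the handle (218 x 158 mm over the rim), walls and floor 4 mm thick, about 0.3 kg empty. Origin at the centre of its underside, z up, x along the long side; it may stand at any yaw. A fixed bar handle arches over it from one short wall to the other, along x; nothing lies between the handle and the floor but the weights. One corner, at +x +y, is marked red on its rim and floor.
- tote_handle (a point): middle of the handle's black sleeve, 110 mm above the tote's underside (axes as the tote). The sleeve is a fixed flat-sided bar 100 mm long (x), 18 mm wide (y), 24 mm tall (z): grip it across its width from above. Underneath it there are 94 mm of free height down to the tote's floor. A squeeze of more than 35 N by each finger counts as rough.
- red_corner (a point): inner corner of the tote's floor at the red marking, at (+101, +71, +4) mm in the tote's frame
- weight_a: solid polished brass weight, a squat round button 27 mm in diameter and 17 mm high, about 60 g; origin at the centre of its underside. It starts standing loose on the tote's floor and slides easily there (friction coefficient about 0.15). Not to be touched by the gripper or arm.
- weight_b: solid polished brass weight, a squat round button 27 mm in diameter and 17 mm high, about 60 g; origin at the centre of its underside. It starts standing loose on the tote's floor and slides easily there (friction coefficient about 0.15). Not to be touched by the gripper or arm.
- weight_c: solid polished brass weight, a squat round button 27 mm in diameter and 17 mm high, about 60 g; origin at the centre of its underside. It starts standing loose on the tote's floor and slides easily there (friction coefficient about 0.15). Not to be touched by the gripper or arm.
- tweezers: steel tweezers lying on the worktop to the right, 13 x 131 x 10 mm, bystander; origin at the centre of the underside
- steel_beaker: steel beaker standing behind the work, 77 mm wide, 89 mm high, bystander; origin at the centre of the underside
- petri_dish: small round glass dish, 60 mm wide, 12 mm high, standing behind the work, bystander; origin at the centre of the underside

How it is judged:
By the outcome, as a careful person would: the job done as asked, in the order asked, and still so for the second after the job is handed in, while the arm keeps its last pose, push and grip.
It also fails if it takes over 48 s, if anything falls off the work surface, if the arm or the gripper's body presses on something with over 40 N, if the wrist force passes 120 N, or if a joint passes its speed limit or range.

## Robot

A 6-joint arm with a two-finger parallel gripper is mounted at the origin on a cart in front of the work surface, level with it; the furniture and walls round the work are solid. World frame = base frame: x ahead of the robot, y to its left, z up, the work surface at z = 0. Lengths are in m, angles in rad, forces in N, time in s.
With the tool pointing down it reaches from about 0.3 to 0.95 m from the base axis. Payload 3.1 kg.
Tool frame: the origin (TCP) lies at the very end of the fingers, on their centre line; the grasp point (between the pads) lies 19 mm behind it; y points along the fingers, z is the direction in which the jaws open and shut, and the axes are right-handed (so a half turn about y gives the same grasp; the last joint's range is limited). The gripper opens to 85 mm and grips with 20 to 120 N. Pads are 22 mm wide; open, the fingers measure 114 mm over their backs; the gripper's body (76 mm by 85 mm) begins 54 mm behind the grasp point. The pads swing forward as they close: fully open they stand 13 mm farther back than shut.
Start: joints at [1.063, 0.308, 1.634, -0, 1.2, -0.07], TCP at [0.265, 0.566, 0.231] pointing down, gripper open.
Joint ranges: [-3.06, 3.06], [-0.79, 1.96], [0.05, 2.63], [-1.19, 4.34], [0.05, 2.64], [-2.94, 2.94]. Speed limits (rad/s): [2.79, 2.79, 3.14, 3.14, 3.14, 3.14].

## Interface

Orientations are given as [roll, pitch, yaw] about the fixed x, y, z axes, in that order (R = Rz(yaw) Ry(pitch) Rx(roll)).
In Python, from cell import robot gives the robot as it stands.
- The arm moves only by the tool apply_moves, never from a script. Its argument "steps" is one flat list of numbers, 7 for each row, row after row: the shift along the tool's x, y, z in mm, then the turn, a rotation vector about the tool's x, y, z in degrees, then the closure in counts, from 0 (fully open) to 255 (shut). A call has 1 to 10 rows; each row is the pose to reach, as a shift and turn from the pose measured when the call began, along the tool's axes at that moment; what a row does not reach only later rows make up. A row lasts 1/12 s, in which the tool goes at most 41.7 mm and 7.16 degrees, less where a joint would pass 70% of its speed; a pose out of reach is approached as far as the arm can. A call with a gripper value outside its range is refused whole. The fingers move at their own pace and stop on an object; the grip force is fixed at half the most. Time passes only in rows, so rows that repeat a pose let the fingers close. It gives the time, the measured TCP pose, the force and the opening at its end, in the units of the state.
- robot.sense(): the state, without advancing time (a new reading comes with each control period).
- robot.read_camera(name): name is "side" or "top" or "wrist"; returns a dict with "image" (384x512x3 uint8, blue, green, red), "fov_y" (degrees; the focal length in pixels is half the picture's height over the tangent of half this angle, whatever the lens; pixels are square), "cx", "cy" (the principal point, pixels), "dist" ([k1, k2, p1, p2, k3] as OpenCV has them; the pictures are not rectified), "pose" (4x4, takes a point from camera to world coordinates); the wrist camera has in their place "mount" (4x4, takes a point from camera to tool coordinates, whose origin is the TCP and whose axes are the tool frame's). Camera axes: x right, y up, looking along -z (the intrinsics and any distortion apply to the point x, -y, -z); pixel columns grow to the right and rows downward; lengths in m; the calibration is good to about 2 mm. A picture is of the moment at which its call begins: read the wrist's pose just before it. There is no depth.
- robot.sign_off(): hands the job in, once; it reports no verdict.
The state is a dict: "time": time; "joint_positions": joint angles; "joint_vel": joint speeds; "tau": joint torques, N m; "eef_pos": TCP position; "orientation": TCP orientation; "wrist_force": force on the tool from outside, world axes, zero at the start; "wrist_torque": the same for the moment, N m; "grip_width": finger opening in m.
Only numpy, scipy, OpenCV 4.12 (cv2) and the standard library are available. Lean on these libraries where they do the work, as an engineer would, in place of code of your own. Each camera call takes 0.05 s, during which the arm holds its last target. There are 200 camera calls.

## Working session

There is one attempt and no reset: what is moved stays moved. The work goes in short steps, Python scripts to look and compute and a tool call to move; the robot and the scene stay as the last step left them, time stands still between calls to the robot, and variables do not carry over. Pictures are saved under pics/ and viewed, about 8 in all and at most 12, crops included, and the job is handed in when it is done.

Besides the shell and the picture viewer there is one more tool, called after ">>>" as a command line: name --argument value ..., lists and objects as JSON in quotes. apply_moves: Moves the arm, as the interface text tells. Its arguments: {"type":"object","properties":{"steps":{"type":"array"}},"required":["steps"]}

```bash
mkdir -p pics; ls; cat > h.py <<'E'
import numpy as np, cv2
from cell import robot
from scipy.spatial.transform import Rotation as R
def K(c):
    f=192/np.tan(np.radians(c["fov_y"])/2); return np.array([[f,0,c["cx"]],[0,f,c["cy"]],[0,0,1.]])
def toolT(s):
    T=np.eye(4);T[:3,:3]=R.from_euler('xyz',s["orientation"]).as_matrix();T[:3,3]=s["eef_pos"];return T
def ray(c,uv,P):
    p=cv2.undistortPoints(np.array([[uv]],float),K(c),np.array(c["dist"],float))[0,0]
    return P[:3,3],P[:3,:3]@np.array([p[0],-p[1],-1.])
def atz(c,uv,z,P):
    o,d=ray(c,uv,P); return o+d*(z-o[2])/d[2]
def proj(c,X,P):
    q=(np.asarray(X,float)-P[:3,3])@P[:3,:3]; q=q*[1,-1,-1]
    return cv2.projectPoints(q.reshape(-1,1,3),np.zeros(3),np.zeros(3),K(c),np.array(c["dist"],float))[0][:,0]
E
python3 - <<'E'
from h import *
import pickle
s=robot.sense();print(s)
for n in("top","side"):
    c=robot.read_camera(n);pickle.dump(c,open(n+".pkl","wb"));cv2.imwrite(f"pics/{n}0.png",c["image"]);print(n,c["pose"].round(3).tolist(),c["fov_y"],c["dist"])
E
```

```text
pics
{'time': 0.0, 'joint_positions': array([ 1.06330884e+00,  3.09055661e-01,  1.63521128e+00, -3.45091899e-05,
        1.19967955e+00, -6.96944140e-02]), 'joint_vel': array([-5.57032638e-04,  9.44846962e-04, -6.10293511e-04,  1.10896925e-03,
        9.29685342e-05, -1.09755859e-03]), 'tau': array([ 4.46431295e-04, -4.15243149e+01, -2.76673597e+01,  1.29287386e-05,
        1.01101852e-02,  4.86313752e-06]), 'eef_pos': array([0.26458864, 0.56531181, 0.23000375]), 'orientation': array([-1.57314669e+00,  1.31864553e-04, -4.37780670e-01]), 'wrist_force': array([0.6664257 , 0.64890059, 0.29612182]), 'wrist_torque': array([0.01826069, 0.00956432, 0.06515314]), 'grip_width': 0.08548802719916541}
top [[-0.01, 0.996, -0.093, 0.475], [-1.0, -0.008, 0.024, -0.079], [0.023, 0.093, 0.995, 1.432], [0.0, 0.0, 0.0, 1.0]] 43.143085355385196 [-0.02813339  0.          0.          0.          0.        ]
side [[0.993, 0.029, -0.112, 0.465], [-0.113, 0.416, -0.902, -1.274], [0.021, 0.909, 0.417, 0.651], [0.0, 0.0, 0.0, 1.0]] 45.73479025815587 [0.03417302 0.         0.         0.         0.        ]
```

View pics/top0.png

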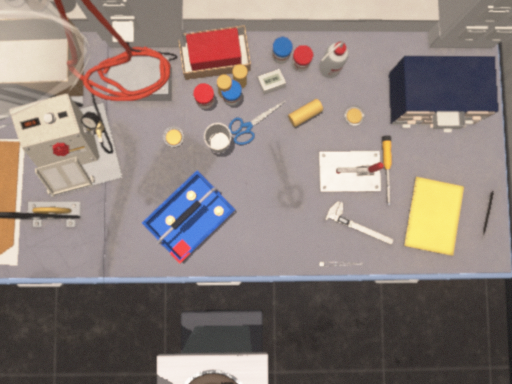

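View pics/side0.png

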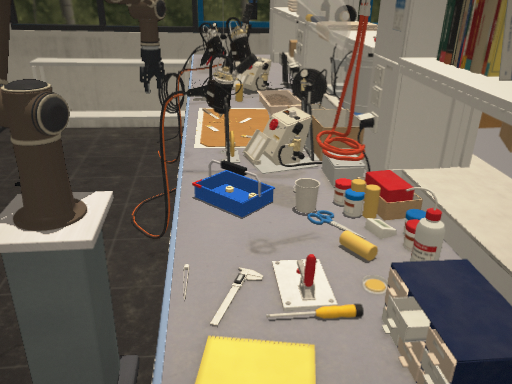

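```bash
python3 - <<'E'
from h import *
import pickle
c=pickle.load(open("top.pkl","rb"));s=pickle.load(open("side.pkl","rb"))
p=np.array(robot.sense()["eef_pos"]);print(proj(c,[p],c["pose"]),proj(s,[p],s["pose"]))
im=c["image"][160:272,130:250];cv2.imwrite("pics/c1.png",cv2.resize(im,None,fx=5,fy=5,interpolation=cv2.INTER_CUBIC))
E
```

```text
[[-26.8392531  330.21854172]] [[153.66350601  93.61742199]]
```

View pics/c1.png

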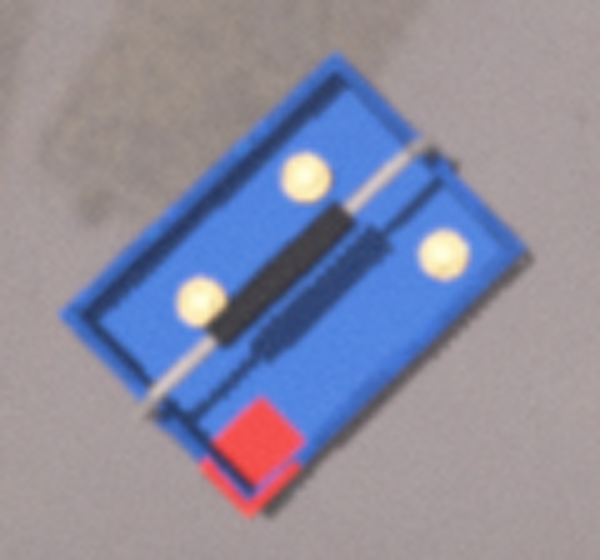

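```bash
python3 - <<'E'
from h import *
import pickle
from scipy.optimize import least_squares
c=pickle.load(open("top.pkl","rb"))
px=lambda a:np.array(a)/5+[130,160]-.4
C=px([[250,517],[62,313],[337,53],[528,257]])
M=np.array([[.109,.079,.05],[.109,-.079,.05],[-.109,-.079,.05],[-.109,.079,.05]])
print([atz(c,u,.05,c["pose"]).round(4) for u in C])
def X(q,m):
    r=R.from_euler('z',q[2]);return r.apply(m)+[q[0],q[1],0]
f=lambda q:(proj(c,X(q,M),c["pose"])-C).ravel()
o=least_squares(f,[.38,.1,np.radians(135)]);print(o.x,np.degrees(o.x[2]),o.fun.round(2))
S=px([281,275]);print("sleeve",atz(c,S,.122,c["pose"]),"pred",X(o.x,np.array([[0,0,.11]])))
for w in([305,177],[200,301],[443,254]):
    p=atz(c,px(w),.021,c["pose"]);print(w,p.round(4),R.from_euler('z',-o.x[2]).apply(p-[*o.x[:2],0]).round(4))
print(toolT(robot.sense()).round(3))
E
```

```text
[array([0.4141, 0.0883, 0.05  ]), array([0.5299, 0.195 , 0.05  ]), array([0.6775, 0.0394, 0.05  ]), array([ 0.5595, -0.0693,  0.05  ])]
[0.54525777 0.06330708 2.32013869] 132.93415500867718 [-0.36  0.35 -0.7   0.36  0.72  0.04  0.36 -0.78]
sleeve [0.54644319 0.06326888 0.122     ] pred [[0.54525777 0.06330708 0.11      ]]
[305, 177] [0.609  0.0604 0.021 ] [-0.0455 -0.0447  0.021 ]
[200, 301] [0.5373 0.121  0.021 ] [ 0.0477 -0.0335  0.021 ]
[443, 254] [ 0.5634 -0.0197  0.021 ] [-0.0731  0.0432  0.021 ]
[[ 0.906 -0.001  0.424  0.265]
 [-0.424 -0.002  0.906  0.565]
 [-0.    -1.    -0.002  0.23 ]
 [ 0.     0.     0.     1.   ]]
```

>>> apply_moves --steps '[14,0,-10,0,1,0,0,42,0,-30,0,3,0,0,70,0,-50,0,6,0,0,98,0,-70,0,9,0,0,126,0,-90,0,12,0,0,154,0,-110,0,15,0,0,182,0,-130,0,18,0,0,210,0,-150,0,20,0,0,238,0,-170,0,21,0,0,266,0,-190,0,22,0,0]'

```text
time: 0.93
eef_pos: [0.4251, 0.2788, 0.2301]
orientation: [-1.573, -0.001, -0.822]
wrist_force: [0.4, 0.6, -0.6]
grip_width: 0.0855
```

```bash
cat > go.py <<'E'
from h import *
import sys
s=robot.sense();T=toolT(s);t=np.array(eval(sys.argv[1]))
a=np.radians(42.93);Rt=np.array([[np.sin(a),0,np.cos(a)],[-np.cos(a),0,np.sin(a)],[0,-1,0]])
print(s["time"],s["eef_pos"],"shift",(T[:3,:3].T@(t-T[:3,3])*1e3).round(1),"turn",np.degrees(R.from_matrix(T[:3,:3].T@Rt).as_rotvec()).round(2),s["wrist_force"].round(2),s["grip_width"],s["joint_positions"].round(2))
E
python3 go.py "[.546,.0633,.2]"
```

```text
0.9333 [0.42513954 0.27881328 0.2301324 ] shift [240.2  30.4 -58. ] turn [ 0.15 -0.05  0.03] [ 0.38  0.58 -0.62] 0.08554341865133909 [ 0.5   0.09  1.9  -0.    1.16 -0.25]
```

>>> apply_moves --steps '[30,4,-7,0,0,0,100,60,8,-14,0,0,0,100,90,12,-21,0,0,0,100,120,15,-29,0,0,0,100,150,19,-36,0,0,0,100,180,23,-43,0,0,0,100,210,27,-51,0,0,0,100,230,30,-56,0,0,0,100,240,30,-58,0,0,0,100,240,30,-58,0,0,0,100]'

```text
time: 1.77
eef_pos: [0.5464, 0.0617, 0.1999]
orientation: [-1.574, -0.0, -0.825]
wrist_force: [-0.3, 1.4, 0.1]
grip_width: 0.052
```

```bash
python3 go.py "[.546,.0633,.093]"; python3 - <<'E'
from h import *
s=robot.sense();c=robot.read_camera("wrist");P=toolT(s)@np.array(c["mount"])
a=np.radians(132.93);ex=np.array([np.cos(a),np.sin(a),0]);o=np.array([.546,.0633,.122])
ey=np.array([-ex[1],ex[0],0])
print(proj(c,[o+i*.05*ex+j*.009*ey for i in(1,-1) for j in(1,-1)],P).round(0).tolist())
cv2.imwrite("pics/w1.png",c["image"])
E
```

```text
1.7667 [0.54643927 0.06172806 0.19992029] shift [ -1.5 106.9   1.1] turn [ 0.19 -0.22  0.02] [-0.25  1.45  0.13] 0.05199672874045943 [ 0.03  0.2   1.84 -0.    1.11 -0.71]
[[237.0, 134.0], [263.0, 134.0], [239.0, 265.0], [262.0, 265.0]]
```

View pics/w1.png

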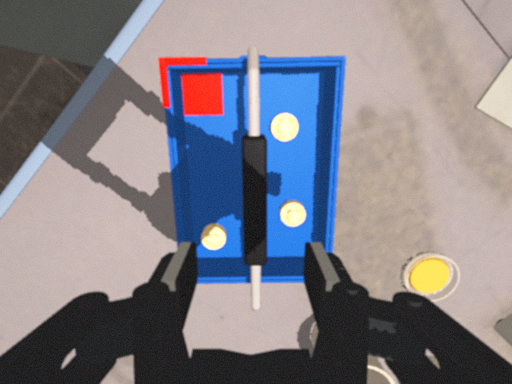

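>>> apply_moves --steps '[-1,10,3,0,0,0,130,-1,30,3,0,0,0,150,-1,50,3,0,0,0,150,-1,70,3,0,0,0,150,-1,85,3,0,0,0,150,-1,97,3,0,0,0,150,-1,104,3,0,0,0,150,-1,107,3,0,0,0,150,-1,107,3,0,0,0,150,-1,107,3,0,0,0,150]'

```text
time: 2.65
eef_pos: [0.5476, 0.0661, 0.0937]
orientation: [-1.573, -0.0, -0.824]
wrist_force: [-0.5, -0.2, 1.1]
grip_width: 0.0352
```

```bash
python3 go.py "[.5475,.0647,.093]"; python3 - <<'E'
from h import *
s=robot.sense();c=robot.read_camera("wrist");P=np.array(c["mount"])
g=s["grip_width"]/2
print(proj(c,[[0,0,0],[0,-.019,0],[0,-.019,g],[0,-.019,-g]],P).round(0).tolist())
cv2.imwrite("pics/w2.png",c["image"])
E
```

```text
2.65 [0.54759812 0.06605563 0.09367647] shift [ 0.9  0.7 -1. ] turn [ 0.12 -0.14  0.01] [-0.45 -0.17  1.06] 0.03523748918091082 [ 0.04  0.34  1.9  -0.    0.9  -0.7 ]
[[248.0, 254.0], [248.0, 274.0], [288.0, 274.0], [208.0, 274.0]]
```

View pics/w2.png

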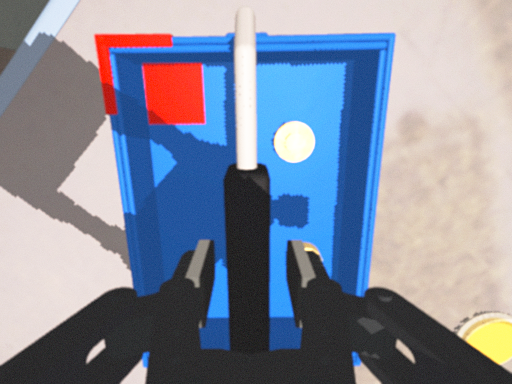

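>>> apply_moves --steps '[0,0,-0.7,0,0,0,180,0,0,-0.7,0,0,0,190,0,0,-0.7,0,0,0,196,0,0,-0.7,0,0,0,196,0,0,-0.7,0,0,0,196,0,0,-0.7,0,0,0,196]'

```text
time: 3.2
eef_pos: [0.5474, 0.0654, 0.0941]
orientation: [-1.572, -0.001, -0.824]
wrist_force: [0.1, 0.1, -0.7]
grip_width: 0.0196
```

>>> apply_moves --steps '[0,0,0,0,0,0,199,0,0,0,0,0,0,199,0,0,0,0,0,0,199]'

```text
time: 3.45
eef_pos: [0.5474, 0.0654, 0.0941]
orientation: [-1.572, -0.001, -0.824]
wrist_force: [0.4, 0.6, 1.0]
grip_width: 0.0187
```

>>> apply_moves --steps '[0,0,0,0,0,0,201,0,0,0,0,0,0,201,0,0,0,0,0,0,201]'

```text
time: 3.7
eef_pos: [0.5473, 0.0653, 0.0941]
orientation: [-1.573, -0.001, -0.824]
wrist_force: [-0.4, -0.2, 0.4]
grip_width: 0.0179
```

>>> apply_moves --steps '[0,0,0,0,0,0,203,0,0,0,0,0,0,203,0,0,0,0,0,0,203]'

```text
time: 3.95
eef_pos: [0.5474, 0.0653, 0.0941]
orientation: [-1.572, -0.001, -0.824]
wrist_force: [-0.2, -0.3, 0.4]
grip_width: 0.018
```

```bash
python3 go.py "[.5475,.0647,.093]"
```

```text
3.95 [0.54737346 0.06534338 0.09412256] shift [ 0.6  1.1 -0.3] turn [ 0.09 -0.17  0.03] [-0.19 -0.28  0.36] 0.018048078846790296 [ 0.04  0.34  1.9  -0.    0.9  -0.7 ]
```

>>> apply_moves --steps '[0,-2,0,0,0,0,203,0,-4,0,0,0,0,203,0,-5,0,0,0,0,203,0,-5,0,0,0,0,203]'

```text
time: 4.28
eef_pos: [0.547, 0.0654, 0.0988]
orientation: [-1.573, -0.0, -0.824]
wrist_force: [-0.7, 0.4, -4.5]
grip_width: 0.0176
```

>>> apply_moves --steps '[0,0,0,0,0,0,203]'

```text
time: 4.37
eef_pos: [0.5467, 0.0654, 0.0985]
orientation: [-1.573, 0.0, -0.824]
wrist_force: [-0.1, -0.9, -4.3]
grip_width: 0.0179
```

```bash
cat > st.py <<'E'
from h import *
import sys
# sequence of side/top readings gives fresh sense readings too
c=robot.read_camera("top");s=robot.sense();print(s["time"],s["eef_pos"],s["orientation"],s["wrist_force"].round(2),s["wrist_torque"].round(3),s["grip_width"])
cv2.imwrite("pics/"+sys.argv[1]+".png",cv2.resize(c["image"][130:300,100:300],None,fx=3,fy=3,interpolation=cv2.INTER_CUBIC))
E
python3 st.py t2
```

```text
4.4167 [0.54652506 0.06536458 0.09838927] [-1.57361727e+00  5.56475963e-04 -8.24328265e-01] [-0.12  0.17 -3.65] [-0.001  0.064 -0.042] 0.017729254305780144
```

>>> apply_moves --steps '[0,2,0,0,0,0,203,0,4,0,0,0,0,203,0,4,0,0,0,0,203]'

```text
time: 4.67
eef_pos: [0.5465, 0.0654, 0.0942]
orientation: [-1.574, 0.001, -0.824]
wrist_force: [0.1, 0.9, -3.6]
grip_width: 0.0176
```

>>> apply_moves --steps '[0,0.5,0,0,0,0,203,0,0.5,0,0,0,0,203]'

```text
time: 4.83
eef_pos: [0.5467, 0.0654, 0.0941]
orientation: [-1.574, 0.0, -0.824]
wrist_force: [-1.0, 0.8, -0.8]
grip_width: 0.0179
```

>>> apply_moves --steps '[0,0.5,0,0,0,0,203,0,0.5,0,0,0,0,203]'

```text
time: 5.0
eef_pos: [0.5468, 0.0654, 0.0941]
orientation: [-1.573, 0.0, -0.824]
wrist_force: [-2.9, 0.3, 1.1]
grip_width: 0.0176
```

>>> apply_moves --steps '[0,0.5,0,0,0,0,203,0,0.5,0,0,0,0,203]'

```text
time: 5.17
eef_pos: [0.547, 0.0654, 0.0941]
orientation: [-1.573, 0.0, -0.824]
wrist_force: [-3.1, 0.4, 2.4]
grip_width: 0.0175
```

>>> apply_moves --steps '[0,1,0,0,0,0,203,0,2,0,0,0,0,203]'

```text
time: 5.33
eef_pos: [0.5474, 0.0654, 0.0941]
orientation: [-1.573, 0.0, -0.824]
wrist_force: [-6.4, -1.2, 17.8]
grip_width: 0.0176
```

>>> apply_moves --steps '[0,1,0,0,0,0,203,0,2,0,0,0,0,203]'

```text
time: 5.5
eef_pos: [0.5479, 0.0655, 0.094]
orientation: [-1.573, -0.0, -0.824]
wrist_force: [-6.6, -0.3, 18.4]
grip_width: 0.0179
```

>>> apply_moves --steps '[0,1,0,0,0,0,203,0,2,0,0,0,0,203]'

```text
time: 5.67
eef_pos: [0.5485, 0.0655, 0.094]
orientation: [-1.573, -0.001, -0.824]
wrist_force: [-8.1, -0.5, 19.5]
grip_width: 0.0178
```

>>> apply_moves --steps '[0,-1,0,0,0,0,203,0,-3,0,0,0,0,203,0,-6,0,0,0,0,203,0,-10,0,0,0,0,203,0,-15,0,0,0,0,203,0,-20,0,0,0,0,203,0,-25,0,0,0,0,203,0,-29,0,0,0,0,203,0,-32,0,0,0,0,203,0,-33,0,0,0,0,203]'

```text
time: 6.5
eef_pos: [0.5491, 0.0656, 0.1279]
orientation: [-1.572, -0.002, -0.824]
wrist_force: [-0.5, -0.1, -4.7]
grip_width: 0.0177
```

```bash
python3 - <<'E'
from h import *
s=robot.sense();c=robot.read_camera("side")
print(s["time"],s["eef_pos"],s["orientation"],s["wrist_force"].round(2),s["wrist_torque"].round(3))
cv2.imwrite("pics/s2.png",cv2.resize(c["image"][100:240,160:320],None,fx=4,fy=4,interpolation=cv2.INTER_CUBIC))
E
```

```text
6.5 [0.54912487 0.06559199 0.1279023 ] [-1.57152978e+00 -1.52380619e-03 -8.23798200e-01] [-0.48 -0.06 -4.71] [-0.012  0.051 -0.044]
```

View pics/s2.png

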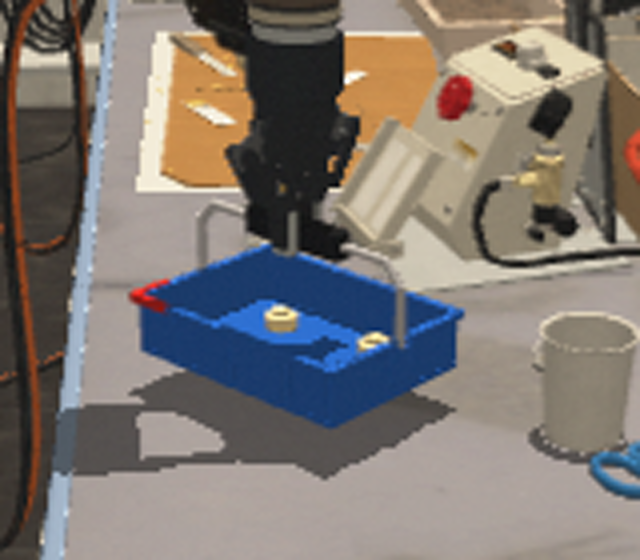

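>>> apply_moves --steps '[-1,-3,-1,0,0,0,203,-3,-10,-3,0,0,0,203,-6,-22,-6,0,0,0,203,-10,-38,-10,0,0,0,203,-14,-56,-14,0,0,0,203,-18,-75,-19,0,0,0,203,-22,-93,-23,0,0,0,203,-25,-108,-26,0,0,0,203,-27,-117,-28,0,0,0,203,-27,-120,-29,0,0,0,203]'

```text
time: 7.38
eef_pos: [0.51, 0.0661, 0.2506]
orientation: [-1.568, -0.004, -0.824]
wrist_force: [0.6, -0.6, -3.5]
grip_width: 0.0181
```

>>> apply_moves --steps '[0,0,0,0,0,0,203,0,0,0,0,0,0,203,0,0,0,0,0,0,203]'

```text
time: 7.63
eef_pos: [0.5095, 0.066, 0.2498]
orientation: [-1.569, -0.003, -0.824]
wrist_force: [1.8, -0.2, -3.9]
grip_width: 0.0177
```

```bash
python3 go.py "[.51,.0657,.248]"; python3 - <<'E'
from h import *
c=robot.read_camera("wrist");cv2.imwrite("pics/w3.png",c["image"])
E
```

```text
7.6333 [0.50952851 0.06604994 0.24976248] shift [0.6 1.8 0.1] turn [-0.08 -0.12  0.18] [ 1.83 -0.2  -3.88] 0.017726918925057816 [ 0.05  0.07  1.88 -0.    1.19 -0.7 ]
```

View pics/w3.png

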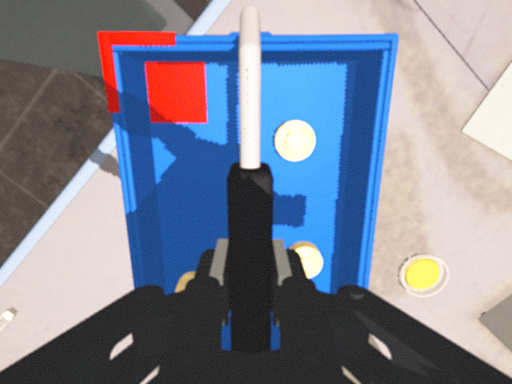

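>>> apply_moves --steps '[0,0,0,0.3,0,-0.3,203,0,0,0,0.8,0,-0.8,203,0,0,0,1.5,0,-1.5,203,0,0,0,2.4,0,-2.4,203,0,0,0,3.3,0,-3.3,203,0,0,0,4.2,0,-4.2,203,0,0,0,5.1,0,-5.1,203,0,0,0,6.0,0,-6.0,203,0,0,0,6.8,0,-6.8,203,0,0,0,7.4,0,-7.4,203]'

```text
time: 8.52
eef_pos: [0.509, 0.0661, 0.2494]
orientation: [-1.439, -0.133, -0.832]
wrist_force: [-0.3, 0.2, -3.4]
grip_width: 0.0178
```

>>> apply_moves --steps '[0,0,0,0.4,0,-0.4,203,0,0,0,0.9,0,-0.9,203,0,0,0,1.4,0,-1.4,203,0,0,0,1.9,0,-1.9,203,0,0,0,2.4,0,-2.4,203,0,0,0,2.9,0,-2.9,203,0,0,0,3.4,0,-3.4,203,0,0,0,3.9,0,-3.9,203,0,0,0,4.2,0,-4.2,203,0,0,0,4.4,0,-4.4,203]'

```text
time: 9.35
eef_pos: [0.5087, 0.0661, 0.2493]
orientation: [-1.36, -0.208, -0.846]
wrist_force: [0.5, 0.3, -4.4]
grip_width: 0.0179
```

```bash
cat > tl.py <<'E'
from h import *
import sys
s=robot.sense();T=toolT(s);d=T[:3,1]
print(s["time"],s["eef_pos"].round(4),"tilt",np.degrees(np.arccos(-d[2])).round(2),"tool y",d.round(3),s["wrist_force"].round(2),s["grip_width"],s["joint_positions"].round(2), s["wrist_torque"].round(3))
c=robot.read_camera("wrist");cv2.imwrite("pics/"+sys.argv[1]+".png",c["image"])
E
python3 tl.py w4
```

```text
9.35 [0.5087 0.0661 0.2493] tilt 16.94 tool y [ 0.291 -0.012 -0.957] [ 0.48  0.27 -4.36] 0.017851320806707937 [ 0.06 -0.1   2.08 -0.04  0.87 -0.66] [-0.054  0.308 -0.003]
```

View pics/w4.png

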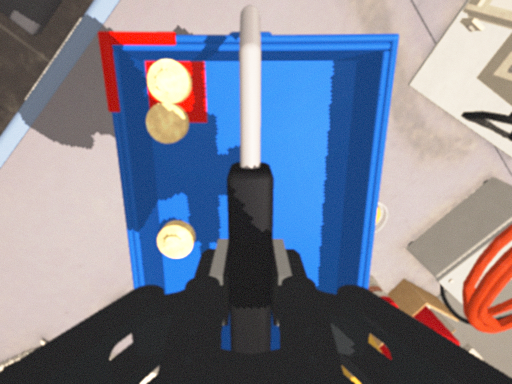

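>>> apply_moves --steps '[0,0,0,0.4,0,-0.4,203,0,0,0,1.2,0,-1.2,203,0,0,0,2.2,0,-2.2,203,0,0,0,3.3,0,-3.3,203,0,0,0,4.4,0,-4.4,203,0,0,0,5.5,0,-5.5,203,0,0,0,6.6,0,-6.6,203,0,0,0,7.7,0,-7.7,203,0,0,0,8.6,0,-8.6,203,0,0,0,9.2,0,-9.2,203]'

```text
time: 10.23
eef_pos: [0.5078, 0.0661, 0.2487]
orientation: [-1.185, -0.362, -0.895]
wrist_force: [0.2, 0.7, -3.8]
grip_width: 0.018
```

>>> apply_moves --steps '[0,0,0,0,0,0,203,0,0,0,0,0,0,203,0,0,0,0,0,0,203,0,0,0,0,0,0,203]'

```text
time: 10.57
eef_pos: [0.5081, 0.0661, 0.249]
orientation: [-1.185, -0.362, -0.895]
wrist_force: [-1.2, 0.9, -4.8]
grip_width: 0.0178
```

```bash
python3 tl.py w5
```

```text
10.5667 [0.5081 0.0661 0.249 ] tilt 29.97 tool y [ 0.499 -0.02  -0.866] [-1.16  0.95 -4.76] 0.01778790385068884 [ 0.08 -0.22  2.24 -0.11  0.61 -0.59] [ 0.015  0.647 -0.019]
```

View pics/w5.png

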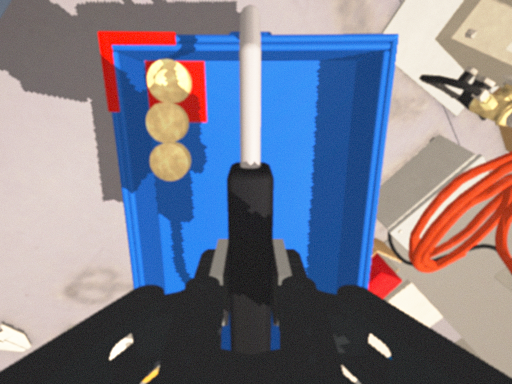

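```bash
cat > bl.py <<'E'
from h import *
import sys
def blobs(c,im):
    h=cv2.cvtColor(im,cv2.COLOR_BGR2HSV);m=cv2.inRange(h,(14,40,60),(36,255,255))
    z=np.zeros_like(m);z[55:240,135:375]=m[55:240,135:375]
    ci=cv2.HoughCircles(cv2.GaussianBlur(z,(5,5),1.5),cv2.HOUGH_GRADIENT,1,28,param1=100,param2=8,minRadius=16,maxRadius=24)
    P=np.array(c["mount"]);out=[]
    for u,v,r in ([] if ci is None else ci[0]):
        if z[int(v),int(u)]==0: continue
        o,d=ray(c,(u,v),P);p=o+d*(.094-.021-o[1])/d[1];out.append((int(u),int(v),int(r),*(np.array([-p[0],-p[2]])*1e3).round(0)))
    return (z>0).sum(),out
if __name__=="__main__":
    c=robot.read_camera("wrist");s=robot.sense();T=toolT(s);g=T[:3,:3].T@[0,0,-1]
    cv2.imwrite("pics/l.png",c["image"])
    print(s["time"],"tilt +x",np.degrees(np.arcsin(-g[0])).round(1),"+y",np.degrees(np.arcsin(-g[2])).round(1),s["joint_positions"].round(2),s["wrist_force"].round(1))
    print(*blobs(c,c["image"]))
E
python3 bl.py; python3 -c "
from bl import *
c=robot.read_camera('wrist')
for f in('w3','w4'): print(*blobs(c,cv2.imread('pics/'+f+'.png')))"
```

```text
10.6667 tilt +x 20.7 +y 20.6 [ 0.08 -0.22  2.24 -0.11  0.61 -0.59] [-0.6  0.7 -3.8]
4004 [(169, 160, 19, np.float64(34.0), np.float64(54.0)), (168, 78, 22, np.float64(86.0), np.float64(51.0)), (165, 120, 20, np.float64(61.0), np.float64(55.0))]
99 []
2488 [(166, 121, 21, np.float64(60.0), np.float64(54.0))]
```

>>> apply_moves --steps '[0,0,0,-2,0,0,203,0,0,0,-5,0,0,203,0,0,0,-8,0,0,203,0,0,0,-11,0,0,203,0,0,0,-14,0,0,203,0,0,0,-17,0,0,203,0,0,0,-20,0,0,203,0,0,0,-23,0,0,203,0,0,0,-25,0,0,203,0,0,0,-26,0,0,203]'

```text
time: 11.55
eef_pos: [0.5098, 0.0673, 0.2491]
orientation: [-1.636, -0.362, -0.895]
wrist_force: [-0.2, 0.1, -3.7]
grip_width: 0.0177
```

```bash
python3 bl.py
```

```text
11.6 tilt +x 20.7 +y -3.5 [ 0.26  0.04  1.96 -0.4   1.09 -0.22] [ 1.6  0.5 -4.6]
3631 [(166, 121, 21, np.float64(60.0), np.float64(54.0)), (166, 82, 23, np.float64(84.0), np.float64(53.0)), (171, 159, 18, np.float64(35.0), np.float64(53.0))]
```

>>> apply_moves --steps '[0,0,0,-1,0,0,203,0,0,0,-2,0,0,203,0,0,0,-3,0,0,203,0,0,0,-4,0,0,203,0,0,0,-5,0,0,203,0,0,0,-5,0,0,203]'

```text
time: 12.1
eef_pos: [0.5102, 0.0675, 0.2489]
orientation: [-1.724, -0.362, -0.895]
wrist_force: [0.7, -0.2, -5.3]
grip_width: 0.0173
```

```bash
python3 bl.py
```

```text
12.15 tilt +x 20.7 +y -8.2 [ 0.28  0.1   1.9  -0.42  1.18 -0.19] [-0.   0.3 -4.2]
2289 [(168, 121, 20, np.float64(60.0), np.float64(53.0))]
```

View pics/l.png

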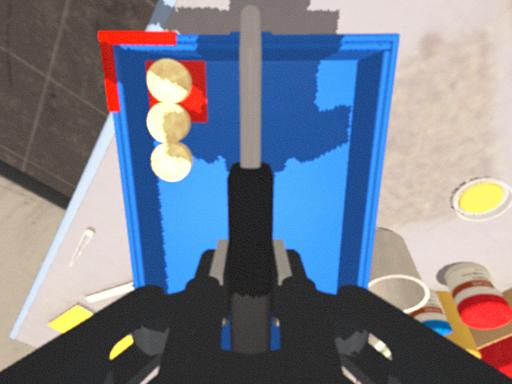

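```bash
python3 - <<'E'
s=open('bl.py').read()
a=s.index("    h=cv2");b=s.index("    z=np")
s=s[:a]+"    B,G,Rr=[x.astype(float) for x in cv2.split(im)];m=((Rr>B*1.02)&(G>.5*Rr)&(Rr>60)).astype(np.uint8)*255\n"+s[b:]
s=s.replace("z[55:240,135:375]=m[55:240,135:375]","z[55:240,135:355]=m[55:240,135:355];z[:165,240:264]=0;z[165:,226:]=0")
open('bl.py','w').write(s)
E
python3 bl.py
```

```text
12.2 tilt +x 20.7 +y -8.2 [ 0.28  0.1   1.9  -0.42  1.18 -0.19] [-1.  -0.1 -3.3]
4388 [(167, 121, 21, np.float64(60.0), np.float64(54.0)), (169, 80, 23, np.float64(85.0), np.float64(51.0)), (171, 157, 22, np.float64(36.0), np.float64(53.0))]
```

>>> apply_moves --steps '[0,0,0,-1,0,0,203,0,0,0,-2,0,0,203,0,0,0,-3,0,0,203,0,0,0,-3,0,0,203]'

```text
time: 12.53
eef_pos: [0.5103, 0.0676, 0.2487]
orientation: [-1.777, -0.361, -0.895]
wrist_force: [0.1, -0.1, -3.9]
grip_width: 0.0179
```

```bash
python3 bl.py
```

```text
12.5833 tilt +x 20.7 +y -11.0 [ 0.29  0.13  1.87 -0.43  1.24 -0.18] [-1.  1. -5.]
4252 [(180, 159, 20, np.float64(35.0), np.float64(47.0)), (173, 121, 21, np.float64(60.0), np.float64(50.0))]
```

>>> apply_moves --steps '[0,0,0,0,0,0,203,0,0,0,0,0,0,203]'

```text
time: 12.75
eef_pos: [0.5102, 0.0676, 0.2486]
orientation: [-1.777, -0.362, -0.894]
wrist_force: [-0.9, -0.2, -4.8]
grip_width: 0.0175
```

```bash
python3 bl.py
```

```text
12.8 tilt +x 20.7 +y -11.0 [ 0.29  0.13  1.87 -0.43  1.24 -0.18] [ 0.4 -0.3 -4.6]
4097 [(176, 80, 23, np.float64(85.0), np.float64(46.0)), (225, 144, 19, np.float64(45.0), np.float64(16.0))]
```

>>> apply_moves --steps '[0,0,0,3,0,0,203,0,0,0,6,0,0,203,0,0,0,10,0,0,203,0,0,0,13,0,0,203,0,0,0,16,0,0,203,0,0,0,20,0,0,203,0,0,0,24,0,0,203,0,0,0,28,0,0,203,0,0,0,32,0,0,203,0,0,0,34,0,0,203]'

```text
time: 13.63
eef_pos: [0.5076, 0.0664, 0.2472]
orientation: [-1.186, -0.361, -0.893]
wrist_force: [0.2, -1.2, -5.1]
grip_width: 0.0176
```

>>> apply_moves --steps '[0,0,0,0,0,0,203,0,0,0,0,0,0,203,0,0,0,0,0,0,203,0,0,0,0,0,0,203,0,0,0,0,0,0,203]'

```text
time: 14.05
eef_pos: [0.5081, 0.0668, 0.2476]
orientation: [-1.186, -0.361, -0.892]
wrist_force: [-0.4, -0.4, -3.8]
grip_width: 0.0176
```

```bash
python3 bl.py
```

```text
14.1 tilt +x 20.7 +y 20.5 [ 0.08 -0.21  2.24 -0.11  0.6  -0.59] [ 0.7 -0.  -3.9]
3699 [(202, 80, 22, np.float64(85.0), np.float64(30.0)), (164, 79, 23, np.float64(86.0), np.float64(54.0))]
```

View pics/l.png

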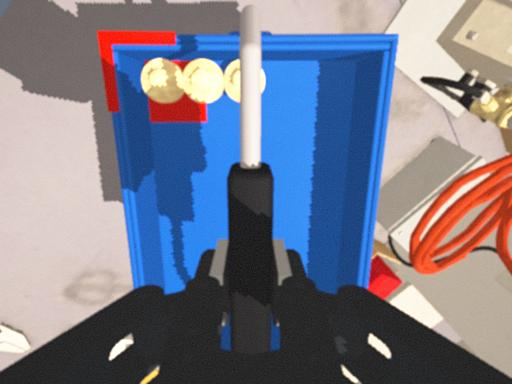

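```bash
cat > bd.py <<'E'
from h import *
c=robot.read_camera("wrist");im=c["image"];s=robot.sense();g=toolT(s)[:3,:3].T@[0,0,-1]
cv2.imwrite("pics/l.png",im)
B,G,Q=[x.astype(float) for x in cv2.split(im)];m=(Q>B*1.02)&(G>.5*Q)&(Q>60);m[:55]=0;m[235:]=0
print(s["time"],"tilt x,y",np.degrees(np.arcsin([-g[0],-g[2]])).round(1))
for n,a,b in(("A",145,184),("B",184,224),("C-",226,240),("C+",264,276)):
    r,cc=np.nonzero(m[:,a:b]);print(n,len(r),"rows",(np.percentile(r,[3,50,97]).astype(int) if len(r) else ""),"colmed",(np.median(cc)+a if len(r) else ""))
E
python3 bd.py
```

```text
14.15 tilt x,y [20.7 20.5]
A 1526 rows [ 60  81 100] colmed 163.0
B 1515 rows [ 61  81 100] colmed 203.0
C- 518 rows [61 80 98] colmed 233.0
C+ 75 rows [ 77 192 211] colmed 266.0
```

>>> apply_moves --steps '[0,0,0,0,0,2,203,0,0,0,0,0,5,203,0,0,0,0,0,8,203,0,0,0,0,0,11,203,0,0,0,0,0,14,203,0,0,0,0,0,17,203,0,0,0,0,0,20,203,0,0,0,0,0,23,203,0,0,0,0,0,26,203,0,0,0,0,0,28,203]'

```text
time: 14.98
eef_pos: [0.5096, 0.0656, 0.2477]
orientation: [-1.211, 0.094, -0.714]
wrist_force: [0.4, 0.1, -4.1]
grip_width: 0.0174
```

```bash
python3 bd.py
```

```text
15.0333 tilt x,y [-5.4 20.5]
A 1523 rows [ 63  83 103] colmed 163.0
B 1496 rows [ 64  84 103] colmed 203.0
C- 515 rows [ 65  83 101] colmed 233.0
C+ 27 rows [ 79 188 226] colmed 264.0
```

>>> apply_moves --steps '[0,0,0,0,0,1,203,0,0,0,0,0,2,203,0,0,0,0,0,3.5,203,0,0,0,0,0,3.5,203]'

```text
time: 15.37
eef_pos: [0.5109, 0.0647, 0.2475]
orientation: [-1.209, 0.15, -0.692]
wrist_force: [0.2, -1.0, -4.1]
grip_width: 0.0178
```

```bash
python3 bd.py
```

```text
15.4167 tilt x,y [-8.6 20.5]
A 1459 rows [ 72  91 111] colmed 165.0
B 1437 rows [ 73  92 111] colmed 204.0
C- 495 rows [ 74  92 110] colmed 233.0
C+ 51 rows [177 191 230] colmed 266.0
```

```bash
python3 - <<'E'
import cv2,numpy as np
for f in("w3","w4","w5","l"):
    im=cv2.imread(f"pics/{f}.png").astype(int)
    r=(im[:,:,2]>150)&(im[:,:,1]<60)&(im[:,:,0]<60);ro,co=np.nonzero(r[:130,90:210]);
    b=(im[:,340:380,0]>im[:,340:380,2]*1.6+20);print(f,"red rows",ro.min(),ro.max(),"cols",co.min()+90,co.max()+90,"rim top",np.argmax(b.mean(1)>.5))
E
python3 bd.py
```

```text
w3 red rows 32 121 cols 98 204 rim top 34
w4 red rows 32 121 cols 98 205 rim top 35
w5 red rows 31 120 cols 98 204 rim top 34
l red rows 41 129 cols 103 205 rim top 45
15.4667 tilt x,y [-8.6 20.5]
A 1431 rows [ 74  93 112] colmed 165.0
B 1440 rows [ 75  94 112] colmed 204.0
C- 492 rows [ 76  93 111] colmed 233.0
C+ 62 rows [176 195 226] colmed 265.0
```

>>> apply_moves --steps '[0,0,0,0,0,-2,203,0,0,0,0,0,-5,203,0,0,0,0,0,-8,203,0,0,0,0,0,-11,203,0,0,0,0,0,-14,203,0,0,0,0,0,-17,203,0,0,0,0,0,-20,203,0,0,0,0,0,-22,203,0,0,0,0,0,-24,203,0,0,0,0,0,-24,203]'

```text
time: 16.3
eef_pos: [0.5081, 0.0664, 0.2465]
orientation: [-1.203, -0.24, -0.839]
wrist_force: [-0.4, -0.8, -4.2]
grip_width: 0.0181
```

```bash
python3 bd.py; python3 - <<'E'
from h import *
im=cv2.imread("pics/l.png").astype(int);c=robot.read_camera("wrist");P=np.array(c["mount"])
r=(im[:,:,2]>150)&(im[:,:,1]<60)&(im[:,:,0]<60);ro,co=np.nonzero(r[:140,90:210])
b=(im[:,340:380,0]>im[:,340:380,2]*1.6+20);print("red rows",ro.min(),ro.max(),"cols",co.min()+90,co.max()+90,"rim",np.argmax(b.mean(1)>.5))
for d in(0,2,4,6,8,10):
    X=R.from_euler('y',d,degrees=True).apply(np.array([[.109,.079,.05],[.109,-.079,.05],[.101,.071,.004]])-[0,0,.113])+[0,0,.113]
    print(d,proj(c,np.c_[-X[:,0],.094-X[:,2],-X[:,1]],P).round(0).tolist())
E
```

```text
16.35 tilt x,y [13.7 20.4]
A 1399 rows [ 76  95 114] colmed 165.0
B 1432 rows [ 76  95 114] colmed 204.0
C- 483 rows [ 77  94 112] colmed 234.0
C+ 124 rows [178 199 231] colmed 265.0
red rows 46 133 cols 107 205 rim 49
0 [[98.0, 28.0], [400.0, 28.0], [143.0, 57.0]]
2 [[101.0, 34.0], [396.0, 34.0], [145.0, 64.0]]
4 [[105.0, 40.0], [392.0, 40.0], [147.0, 70.0]]
6 [[109.0, 46.0], [389.0, 47.0], [149.0, 77.0]]
8 [[112.0, 53.0], [386.0, 53.0], [151.0, 84.0]]
10 [[115.0, 59.0], [383.0, 59.0], [153.0, 90.0]]
```

>>> apply_moves --steps '[0,0,0,0,0,-0.5,203,0,0,0,0,0,-1,203,0,0,0,0,0,-1.5,203,0,0,0,0,0,-2,203,0,0,0,0,0,-2.5,203,0,0,0,0,0,-2.5,203]'

```text
time: 16.9
eef_pos: [0.5091, 0.0659, 0.2469]
orientation: [-1.199, -0.281, -0.856]
wrist_force: [-0.3, -0.4, -4.0]
grip_width: 0.0178
```

```bash
cat > rim.py <<'E'
import cv2,numpy as np
im=cv2.imread("pics/l.png").astype(int)
r=(im[:,:,2]>150)&(im[:,:,1]<60)&(im[:,:,0]<60);ro,co=np.nonzero(r[:140,90:210])
b=(im[:,340:380,0]>im[:,340:380,2]*1.6+20);print("red rows",ro.min(),ro.max(),"rim",np.argmax(b.mean(1)>.5))
E
python3 bd.py; python3 rim.py
```

```text
16.95 tilt x,y [16.1 20.5]
A 1397 rows [ 76  95 114] colmed 165.0
B 1423 rows [ 76  95 114] colmed 204.0
C- 483 rows [ 77  94 112] colmed 234.0
C+ 107 rows [177 198 223] colmed 265.0
red rows 46 133 rim 49
```

>>> apply_moves --steps '[0,0,0,0,0,0,203,0,0,0,0,0,0,203,0,0,0,0,0,0,203,0,0,0,0,0,0,203,0,0,0,0,0,0,203,0,0,0,0,0,0,203,0,0,0,0,0,0,203,0,0,0,0,0,0,203,0,0,0,0,0,0,203,0,0,0,0,0,0,203]'

```text
time: 17.78
eef_pos: [0.5092, 0.0659, 0.2469]
orientation: [-1.199, -0.281, -0.856]
wrist_force: [0.8, -0.6, -4.1]
grip_width: 0.0179
```

```bash
python3 bd.py; python3 rim.py; python3 - <<'E'
from h import *
s=robot.sense();print(s["eef_pos"],abs(s["joint_vel"]).max(),s["wrist_force"])
a=cv2.imread("pics/l.png");c=robot.read_camera("side")["image"]
cv2.imwrite("pics/fin.png",np.hstack([a[0:300,80:400],cv2.resize(c[60:240,120:320],(333,300))]))
E
```

```text
17.8333 tilt x,y [16.1 20.4]
A 1400 rows [ 76  95 114] colmed 165.0
B 1423 rows [ 76  95 114] colmed 204.0
C- 481 rows [ 77  94 112] colmed 234.0
C+ 114 rows [176 197 224] colmed 265.0
red rows 46 133 rim 49
[0.50921611 0.06587909 0.24695136] 0.0021006369286160806 [ 0.39302351  0.90882775 -4.65266686]
```

View pics/fin.png

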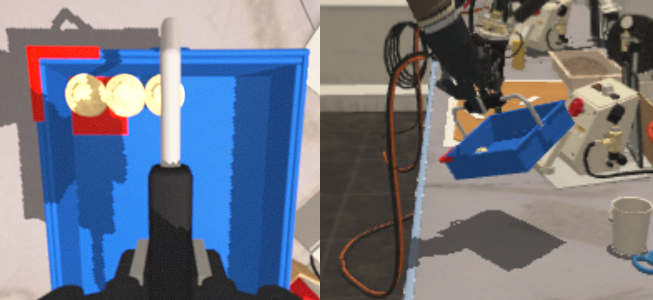

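```bash
python3 -c "
from cell import robot
print(robot.sign_off())"
```

```text
the job is handed in; nothing more can be done
None
```

I lifted the tote level by its sleeve, clear of the worktop. I then tilted it about 30° towards the red corner, and the job is handed in with it held still in the air at about 18 s. The three weights are in the tote, touching each other in a row along the end wall from the red corner, not in a tight cluster.

**Last checks:** over the final second neither the tote nor the weights moved in the wrist camera. The joints were still, and the wrist carried about 4.5 N, which fits the tote plus the weights. No move went near the tweezers, beaker or dish, and the final side picture still shows the beaker standing.

**What was not ideal:**
- **Row of weights:** the first weight is in the corner and the third lies about 69 mm from the corner point. The first tilt left a similar row along the long wall. I tilted back and forth to get a tighter group, but that only moved the row to the short wall.
- **Slip in the grip:** during that attempt the tote turned about 5° in the fingers. It stopped once I tilted back, and I allowed for it in the final tilt. The tilt of the tote itself, about 29–30°, is partly estimated from the picture.
- **Squeeze force:** it cannot be measured directly, and a full closure would have gripped with 60 N. I stopped the fingers just past contact at 203 counts and tested the hold by pressing the tote down onto the worktop with about 19 N; the fingers did not slip. From this I estimate a squeeze of about 20 N, but it is unconfirmed.

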